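# Weigh an unevenly packed case on the sprung parcel scale

### The job

Weigh the orange-lidded case on the parcel scale: stand it on the sprung pan with its weight centred, so that the pan floats level, and let go of it. Its contents are packed off to one side, so putting the middle of the case on the middle of the pan leaves the pan leaning: feel or see where the weight lies and shift the case until the pan is level. Set it down gently, never driving the pan to its bottom stop, and leave everything else where it is.

Things in the scene. Friction and masses are not known exactly. Their poses are not given: they have to be found in the camera images.
- orange_case: case to be weighed: grey, orange lid, 130 x 130 mm, on four small rubber feet (51 mm out from the middle at most, in its x and y). Origin: centre of its underside. 0.4 to 0.75 kg. Its contents are wedged off to one side and do not shift: the centre of mass lies 12 to 25 mm sideways of the middle, in a direction that cannot be seen and differs each time.
- case_handle (a point): middle of the top edge of the case's black rib handle, 88 mm above the case's underside. The rib is 90 mm long along the case's x axis, 14 mm thick along its y axis, and stands 32 mm tall on the middle of the flat lid (lid top 56 mm above the underside).
- pan_top (a point): centre (red dot) of the upper face of the scale's round steel pan: 200 mm across, 8 mm thick, top 93 mm above the table when empty. z is the pan's normal and tips with it: the pan leans on a sprung pivot to the heavy side, up to 0.16 rad, about 0.8 rad per N m of weight times offset with the case on it (4.3 mrad per mm at 0.55 kg), and settles in about half a second.
- scale_stem (a joint): how far the pan is pressed down on its spring (m): 0 empty, grows about 1 mm per N, bottom stop at 0.018.
- scale: fixed base of the scale: grey block 180 x 180 mm, 40 mm tall, dark display on its front, steel stem up to the pan. Origin: centre of its underside, straight under the pan's centre.
- blue_case: the same kind of case as the orange one but with a blue lid (130 x 130 mm, 88 mm tall); not to be weighed. Origin: centre of its underside.
- check_weight: small brass check weight with a knob, 28 mm across, 42 mm tall, standing near the middle of the work area. Origin: centre of its underside.
- drink_bottle: green drink bottle, 66 mm across, 200 mm tall. Origin: centre of its underside.
- tumbler: open steel tumbler, 76 mm across, 120 mm tall. Origin: centre of its underside.
- tape_roll: brown roll of packing tape lying flat, 100 mm across, 48 mm tall. Origin: centre of its underside.
- scanner: black and yellow hand scanner lying on a black mat, about 200 x 50 x 40 mm. Origin: underside, middle of its handle.
- card_box: small yellow box, 75 x 50 x 30 mm. Origin: centre of its underside.
- figurine: red toy figure on a round black foot, 120 mm tall, 90 mm over its arms. Origin: centre of its underside.
Things that resemble listed ones, but are neither listed nor needed, are in the scene too. What is shaped like the orange_case but green or pink is not meant.

How it is judged (in metres and radians):
At the end, for the whole second after the job is handed in: The orange case stands on its feet on the pan (its middle within 40 mm of the pan's centre, feet on the pan's face within 4 mm, upright), the pan carries it and is level within 0.035 rad (2 degrees), case at rest and released (angle between pan_top's own z axis and vertical below 0.035 rad and value of joint scale_stem above 0.002 m and horizontal distance between orange_case and pan_top below 0.04 m and z of orange_case in the frame of pan_top between -0.004 and 0.004 m and angle between orange_case's own z axis and vertical below 0.07 rad and linear speed of orange_case below 0.02 m/s and angular speed of orange_case below 0.1 rad/s and contact force between the fingers and orange_case below 0.1 N); the robot touches nothing.
It fails at once if the pan is pushed or dropped down to its bottom stop (value of joint scale_stem above 0.0165 m).
It fails at once if another thing is moved by over 30 mm or toppled (distance of any of blue_case, check_weight, drink_bottle, tumbler, tape_roll, scanner, card_box, figurine from where it was at the start of the episode above 0.03 m or angle between any of blue_case, check_weight, drink_bottle, tumbler, tape_roll, scanner, card_box, figurine's own z axis and vertical above 0.5 rad).
It fails at once if the orange case is tipped over (angle between orange_case's own z axis and vertical above 0.6 rad).
It also fails if it takes over 61 s, if anything falls off the work surface, if the arm or the gripper's body presses on something with over 40 N, if the wrist force passes 120 N, or if a joint passes its speed limit or range.

### The arm

A 6-joint arm with a two-finger parallel gripper is mounted at the origin on the work surface. World frame = base frame: x ahead of the robot, y to its left, z up, the work surface at z = 0. Lengths are in mm, angles in rad, forces in N, time in s.
With the tool pointing down it reaches from about 350 to 875 mm from the base axis. Payload 4.2 kg.
Tool frame: the origin (TCP) lies midway between the tips of the shut fingers; the grasp point (between the pads) lies 19 mm behind it (arm.grip_depth is the distance from the TCP to the grasp point, in mm); z points along the fingers, x is the direction in which the jaws open and shut, and the axes are right-handed (so a half turn about z gives the same grasp; the last joint's range is limited). The gripper opens to 85 mm and grips with 20 to 120 N. Pads are 22 mm wide; open, the fingers measure 114 mm over their backs; the gripper's body (76 mm by 85 mm) begins 54 mm behind the grasp point. The pads swing forward as they close: fully open they stand 13 mm farther back than shut.
Start: joints at [-0.889, 0.385, 0.008, 0, -1.194, -0.259], TCP at [256.46, -569.937, 231.312] pointing down, gripper open.
Joint ranges: [-3.14, 3.14], [-1.21, 2.06], [-1.07, 1.41], [-3.16, 2.05], [-2.99, -0.16], [-3.1, 3.1]. Speed limits (rad/s): [2.79, 2.79, 3.14, 3.14, 3.14, 3.14].

### API

Orientations are given as a unit quaternion [x, y, z, w].
In Python, from bench import arm, eyes, find_in, silhouettes gives the robot as it stands. The module is installed in compiled form; this text tells all that it offers.
- The arm moves only by the tool play_rows, never from a script. Its arguments are lists of equal length, an entry for each row: "offset": the shift along the world's x, y, z in mm, a list of three; "turn": the turn about the world's z in rad. In form: {"offset": [[x, y, z], ...], "turn": [turn, ...]}. A call has 1 to 12 rows; each row shifts and turns the pose as measured when the row begins; what a row does not reach is not made up. A row lasts 1/10 s, in which the tool goes at most 50 mm and 8.59 degrees, less where a joint would pass 70% of its speed; a pose out of reach is approached as far as the arm can. A call is refused whole if a number of a shift passes 50 or a number of a turn 0.15, either way. A call with a gripper value outside its range is refused whole. "grip" is the gripper's target within -1 to 1 (fully open at 1, half-way at 0, shut at -1), set as the call begins (left out, the last holds). The fingers move at their own pace and stop on an object; the grip force is fixed at half the most. Time passes only in rows, so rows that do not move let the fingers close. It gives the time, the measured TCP pose, the force and the opening at its end, in the units of the state.
- arm.read_state(): the state, without advancing time (a new reading comes with each control period).
- eyes.get_image(name): name is "scene" or "side" or "wrist"; returns (picture, depth): 400x640x3 uint8, red, green, blue; 400x640 float32, mm along the optical axis (not along the pixel's ray), 0 where there is no reading.
- eyes.camera_params(name): a dict with "camera_matrix" (3x3 intrinsics, pixels), "dist" ([k1, k2, p1, p2, k3] as OpenCV has them; the pictures are not rectified), "camera_from_world" (4x4, takes a point from world to camera coordinates). Camera axes: x right, y down, z forward; pixel columns grow to the right and rows downward; lengths in mm; the calibration is good to about 2 mm. A picture is of the moment at which its call begins: read the wrist's pose just before it. camera_params takes no time and is no camera call; for the wrist camera it gives the pose at the moment of the call.
- arm.job_done(): hands the job in, once; it reports no verdict.
Trained networks look in the newest picture that a camera, given by its name, has taken for a name from the list of things; names that differ only in an ending like _2 or _b are one class to them, and where a whole thing is asked for, a point or a joint stands for the part that bears it (a point fixed in the world has none). Each returns a list of dicts, best first, with "score" (0 to 1); they miss things now and then, are a little off and sometimes report something else, mostly with a low value. They report only what shows in the picture. A call takes as long as a camera call. They do not tell look-alikes from the thing itself.
- find_in(camera, query): "bbox" ([centre column, centre row, width, height] in pixels, round what is visible of it).
- silhouettes(camera, query): "mask" (400x640 bool, what is visible of it) and "bbox" ([centre column, centre row, width, height] in pixels, round what is visible of it).
The state is a dict: "clock": time; "joints": joint angles; "joint_vel": joint speeds; "joint_efforts": joint torques, N m; "position": TCP position; "ee_rot": TCP orientation; "contact_force": force on the tool from outside, world axes, zero at the start; "wrist_torque": the same for the moment, N m; "gripper_width": finger opening in mm.
Only numpy, scipy, OpenCV 4.12 (cv2) and the standard library are available. Lean on these libraries where they do the work, as an engineer would, in place of code of your own. Each camera call takes 0.05 s, during which the arm holds its last target. There are 200 camera calls.

## Working session

There is one attempt and no reset: what is moved stays moved. The work goes in short steps, Python scripts to look and compute and a tool call to move; the robot and the scene stay as the last step left them, time stands still between calls to the robot, and variables do not carry over. Pictures are saved under pics/ and viewed, on a budget of 10 in all, crops included, one or two more only if the job needs it, and the job is handed in when it is done.

Besides the shell and the picture viewer there is one more tool, called after "Emit:" as name(argument=value, ...) on one line, values as JSON. play_rows: Moves the arm, as the interface text tells. Its arguments: {"type":"object","properties":{"offset":{"type":"array","items":{"type":"array","items":{"type":"number"}}},"turn":{"type":"array","items":{"type":"number"}},"grip":{"type":"number"}},"required":["offset","turn"]}

```bash
mkdir -p pics; cat > h.py <<'E'
import numpy as np, cv2
from bench import arm, eyes, find_in, silhouettes
def save(n,p,img): cv2.imwrite(f'pics/{n}.png',cv2.cvtColor(img,cv2.COLOR_RGB2BGR))
def world(P,D,uv):
    uv=np.atleast_2d(uv).astype(float); K=P['camera_matrix']; K=np.array(K)
    z=D[uv[:,1].astype(int),uv[:,0].astype(int)]
    n=cv2.undistortPoints(uv[:,None],K,np.array(P['dist'],float))[:,0]
    c=np.c_[n*z[:,None],z,np.ones(len(z))]
    return (np.linalg.inv(np.array(P['camera_from_world']))@c.T).T[z>0,:3]
def mworld(P,D,m):
    v,u=np.nonzero(m); return world(P,D,np.c_[u,v])
E
python3 - <<'E'
from h import *
s=arm.read_state();print(s)
for c in('scene','side'):
    im,D=eyes.get_image(c);P=eyes.camera_params(c);save(c+'0',0,im);np.savez(c+'0',im=im,D=D)
    for q in('orange_case','pan_top','check_weight'):
        for r in silhouettes(c,q)[:5]:
            w=mworld(P,D,r['mask']);print(c,q,round(r['score'],2),np.round(r['bbox']),np.round(np.median(w,0)),np.round(np.percentile(w,[2,98],axis=0)) )
E
```

```text
{'clock': 0.0, 'joints': array([-8.89414216e-01,  3.85536358e-01,  6.63876085e-03, -4.83971357e-04,
       -1.19398529e+00, -2.58609746e-01]), 'joint_vel': array([ 2.97881836e-04, -1.96494246e-03,  1.15445117e-03, -6.62198781e-04,
        9.38607782e-05, -1.53952875e-03]), 'joint_efforts': array([-2.44878529e-04, -3.92285228e+01,  1.88398486e+01,  4.18628454e+00,
       -4.67017599e-03, -8.67783179e-07]), 'position': array([ 256.21715683, -569.43856155,  230.24105814]), 'ee_rot': array([ 5.43080043e-01,  8.39680253e-01,  5.37445358e-04, -9.22048655e-04]), 'contact_force': array([ 0.02977758, -0.25730394, -0.28975593]), 'wrist_torque': array([0.01109982, 0.03452869, 0.04024894]), 'gripper_width': 85.23105440247058}
scene orange_case 0.9 [452. 331.  56.  60.] [531. 662.  56.] [[450. 595.  12.]
 [591. 727.  90.]]
scene orange_case 0.86 [436. 238.  54.  47.] [337. 403.  55.] [[257. 327.   8.]
 [395. 465.  89.]]
scene orange_case 0.71 [357. 246.  51.  48.] [549. 260.  55.] [[479. 190.  15.]
 [605. 319.  88.]]
scene orange_case 0.58 [385. 203.  49.  44.] [355. 191.  55.] [[273. 116.   9.]
 [412. 253.  88.]]
scene pan_top 0.65 [296. 160.  51.  42.] [ 495. -150.   93.] [[ 405. -241.   84.]
 [ 582.  -62.  100.]]
scene check_weight 0.51 [338. 187.   5.  12.] [432.   4.  29.] [[421.  -5.  10.]
 [442.  13.  45.]]
side orange_case 0.26 [332. 344.  70.  25.] [ 424. -547.   34.] [[ 323. -592.   10.]
 [ 494. -497.   44.]]
side pan_top 0.57 [326. 241.  55.  37.] [ 489. -164.   92.] [[ 402. -250.   87.]
 [ 581.  -67.   95.]]
side check_weight 0.53 [296. 233.   4.   7.] [422. -10.  30.] [[416. -15.  17.]
 [430.  -1.  42.]]
side check_weight 0.39 [313. 202.  24.  12.] [566. 188.  24.] [[508. 180.   5.]
 [594. 199.  58.]]
```

View pics/scene0.png

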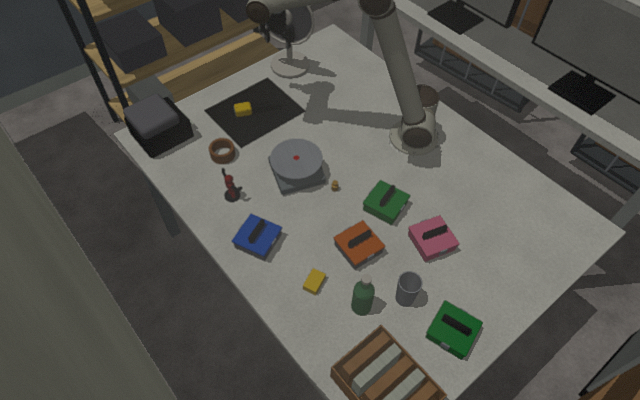

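View pics/side0.png

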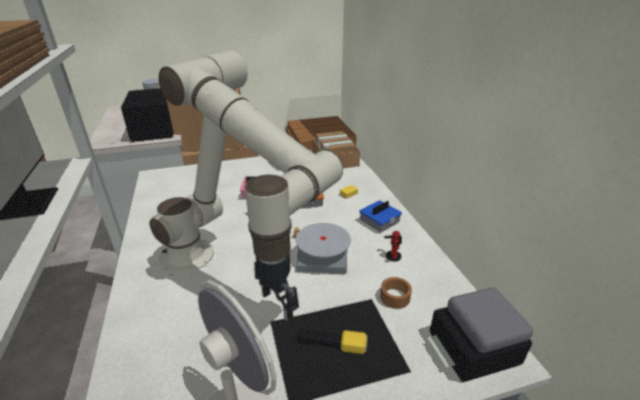

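Candidates for the orange case: orange at (360,244); look-alikes are green (387,202), pink (433,237), green (455,329) and blue (257,236). I choose (360,244), at about (549,260) in world. The pan is at about (495,-150), scene pixel (296,158). The check weight is at (336,185).

Emit:
play_rows(offset=[[10,40,30],[20,45,30],[20,45,30],[20,50,0],[20,50,0],[20,50,0],[20,50,0],[20,50,0],[20,50,0],[20,50,0],[20,50,0],[15,50,0]], turn=[0,0,0,0,0,0,0,0,0,0,0,0])

```text
clock: 1.6
position: [461.9, -28.1, 316.4]
ee_rot: [0.548, 0.837, 0.004, 0.002]
contact_force: [1.0, 0.3, -1.5]
gripper_width: 85.3
```

```bash
python3 - <<'E'
from h import *
s=arm.read_state();print(s['clock'],s['position'],s['ee_rot'])
im,D=eyes.get_image('scene');P=eyes.camera_params('scene')
def rib(c,P,D):
    for r in silhouettes(c,'orange_case'):
        w=mworld(P,D,r['mask']);t=w[w[:,2]>72];l=w[(w[:,2]>50)&(w[:,2]<62)]
        if len(t)<5: continue
        e,v=np.linalg.eigh(np.cov(t[:,:2].T));print(c,r['score'],np.round(r['bbox']),t.mean(0),np.percentile(t[:,2],90),np.median(l[:,2]),'ribang',np.degrees(np.arctan2(v[1,1],v[0,1])),np.sqrt(e))
rib('scene',P,D)
im,D=eyes.get_image('wrist');P=eyes.camera_params('wrist');save('w1',0,im)
rib('wrist',P,D)
for r in silhouettes('wrist','pan_top'):
    print(r['score'],np.round(r['bbox']),np.median(mworld(P,D,r['mask']),0))
print(np.linalg.inv(P['camera_from_world'])[:3])
E
```

```text
1.6 [461.88969146 -28.0902397  316.38716914] [0.54758784 0.83673739 0.00380232 0.00190679]
scene 0.97 [450. 332.  59.  59.] [520.72497641 659.98737857  84.91723203] 91.48257515843697 55.808372884346795 ribang 105.52465410282787 [ 4.65918936 26.40501064]
scene 0.92 [386. 204.  48.  50.] [343.11381077 183.77772242  84.94399238] 90.26920251715478 55.56559164749228 ribang -163.67808593570814 [ 4.43750875 27.92562613]
scene 0.85 [435. 237.  50.  43.] [326.75956365 395.59760658  85.18517385] 91.01708997605715 55.62308234642455 ribang 163.4477869350475 [ 4.74978163 26.46677189]
scene 0.81 [357. 246.  52.  50.] [541.31946547 253.61827777  84.43577027] 90.50116842462046 55.633747553414196 ribang 174.39603767620494 [ 4.50579029 26.54574835]
wrist 0.8 [506. 137. 133. 115.] [338.22657021 175.88768501  85.42858515] 89.99019326502766 57.33528467599871 ribang -164.0306159909593 [ 4.09776235 25.51169236]
wrist 0.68 [599. 188.  80. 123.] [355.74857317 378.11329357  80.66439084] 88.22324014045084 57.1564550420523 ribang 177.9421881679891 [2.65646942 6.89559978]
wrist 0.64 [472. 262. 115.  84.] [516.93677523 247.67953832  85.29028713] 89.73581650489469 57.18976987852767 ribang -141.72980964944503 [13.45659665 15.68454358]
0.59 [217. 141. 170. 167.] [ 483.82565203 -158.34587346   94.55299962]
0.53 [507. 385.  37.  30.] [673.28517713 383.36047099  84.59035993]
0.41 [ 38. 174.  75.  73.] [ 656.15987106 -403.97581982   32.67327542]
[[-4.04651963e-01  8.72352740e-01  2.74330978e-01  3.91819420e+02]
 [ 9.14469739e-01  3.85564022e-01  1.22822967e-01 -5.75716851e+01]
 [ 1.37279640e-03  3.00567933e-01 -9.53759421e-01  4.59422265e+02]]
```

Emit:
play_rows(offset=[[5,40,0],[5,45,0],[10,45,0],[10,45,0],[10,45,0],[5,40,0],[5,20,0],[0,0,0]], turn=[-0.1,-0.1,-0.1,-0.1,-0.1,-0.01,0,0])

```text
clock: 2.65
position: [513.1, 245.2, 317.2]
ee_rot: [0.757, 0.653, 0.003, 0.003]
contact_force: [-0.3, -0.8, -0.1]
gripper_width: 85.2
```

```bash
cat >> h.py <<'E'
def rib(c,P,D,near):
    for r in silhouettes(c,'orange_case'):
        w=mworld(P,D,r['mask']);t=w[w[:,2]>75];l=w[(w[:,2]>50)&(w[:,2]<62)]
        if len(t)<5 or np.hypot(*(t.mean(0)[:2]-near))>50: continue
        (cx,cy),(a,b),g=cv2.minAreaRect(t[:,:2].astype(np.float32))
        e,v=np.linalg.eigh(np.cov(t[:,:2].T));print(c,r['score'],np.round(r['bbox']),'rib',t.mean(0),(cx,cy,a,b,g),np.percentile(t[:,2],90),'lid',cv2.minAreaRect(l[:,:2].astype(np.float32)),np.median(l[:,2]),'ribang',np.degrees(np.arctan2(v[1,1],v[0,1])))
        return t
E
python3 - <<'E'
from h import *
s=arm.read_state();print(s['clock'],s['position'],s['ee_rot'],s['joints'])
im,D=eyes.get_image('wrist');P=eyes.camera_params('wrist');save('w2',0,im)
rib('wrist',P,D,(535,250))
E
```

```text
2.65 [513.14352456 245.19703538 317.24927095] [0.75706824 0.65331898 0.00331773 0.00331436] [ 0.73426674  0.23636448  0.00689874  0.00696805 -1.33484996 -2.45352716]
wrist 0.91 [334. 175.  98.  98.] rib [536.24918082 251.6518069   89.11724483] (538.7869262695312, 251.4272003173828, 13.952136039733887, 89.38286590576172, 84.29491424560547) 90.57261135576637 lid ((538.9340209960938, 251.6671142578125), (135.58230590820312, 129.54800415039062), 84.33252716064453) 57.68392632634436 ribang 174.3519657715934
```

View pics/w2.png

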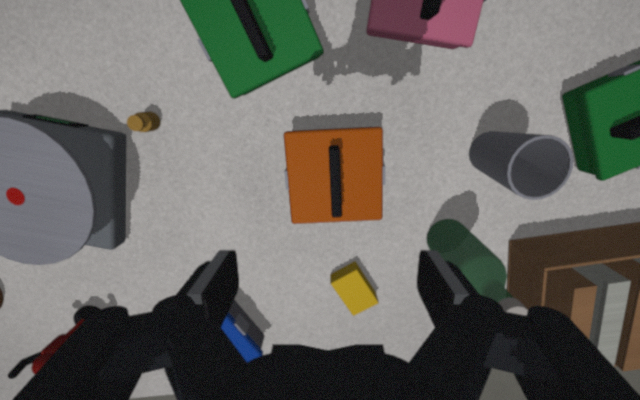

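Wrist view: the orange lid is at (334,175) with its rib vertical there, so it is the orange case and not the green or pink ones. The surroundings are clear. Its centre is about (539,251.5) and the rib lies at 174.3°, so I go down to it with the jaws turned +0.047.

Emit:
play_rows(offset=[[13,3,-30],[13,3,-45],[0,0,-45],[0,0,-40],[0,0,-15],[0,0,0]], turn=[0.03,0.017,0,0,0,0])

```text
clock: 3.35
position: [540.7, 235.6, 143.2]
ee_rot: [0.746, 0.665, 0.008, 0.004]
contact_force: [-0.3, -1.0, -0.3]
gripper_width: 85.6
```

```bash
python3 - <<'E'
from h import *
from scipy.spatial.transform import Rotation as R
s=arm.read_state();print(s['clock'],s['position'],s['contact_force'],s['wrist_torque']);print(R.from_quat(s['ee_rot']).as_matrix().round(3))
im,D=eyes.get_image('wrist');P=eyes.camera_params('wrist');save('w3',0,im)
rib('wrist',P,D,(538,251))
E
```

```text
3.35 [540.65330425 235.5855648  143.24413009] [-0.34954835 -1.03761831 -0.26454275] [-0.03280366 -0.02538453  0.00657055]
[[ 0.115  0.993  0.018]
 [ 0.993 -0.115  0.004]
 [ 0.006  0.017 -1.   ]]
```

Emit:
play_rows(offset=[[-1,16,0],[0,0,0]], turn=[0.015,0])

```text
clock: 3.65
position: [543.1, 253.9, 149.9]
ee_rot: [0.741, 0.671, 0.014, 0.005]
contact_force: [-0.5, 0.7, -0.4]
gripper_width: 85.4
```

```bash
python3 - <<'E'
from h import *
from scipy.spatial.transform import Rotation as R
s=arm.read_state();print(s['clock'],s['position'],s['contact_force'],s['wrist_torque']);print(R.from_quat(s['ee_rot']).as_matrix().round(3))
im,D=eyes.get_image('wrist');P=eyes.camera_params('wrist');save('w3',0,im)
w=mworld(P,D,D>0);t=w[(abs(w[:,2]-86)<9)&(abs(w[:,0]-539)<60)&(abs(w[:,1]-251)<25)]
print(len(t),cv2.minAreaRect(t[:,:2].astype(np.float32)),np.percentile(t[:,2],90))
E
```

```text
3.65 [543.07759041 253.86335429 149.93626796] [-0.49990499  0.71154497 -0.44930088] [-0.00515912  0.0508771   0.00850124]
[[ 0.099  0.995  0.028]
 [ 0.995 -0.099  0.012]
 [ 0.014  0.027 -1.   ]]
2388 ((538.9771118164062, 251.9901123046875), (13.936772346496582, 89.43014526367188), 84.395751953125) 90.35793395300426
```

View pics/w3.png

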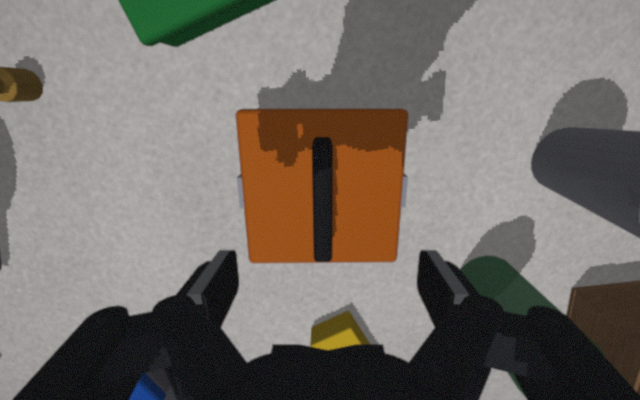

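Wrist view: rib at (322,200), midway between the fingers at columns 237 and 420. Going down.

Emit:
play_rows(offset=[[-3,-1,-30],[-1,-1,-30],[0,0,-15],[0,0,0]], turn=[0,0,0,0])

```text
clock: 4.1
position: [541.4, 254.7, 79.3]
ee_rot: [0.74, 0.672, 0.021, 0.006]
contact_force: [0.2, -0.2, 0.4]
gripper_width: 85.8
```

Emit:
play_rows(offset=[[-2,-2,-14],[0,0,0]], turn=[0,0])

```text
clock: 4.3
position: [540.6, 254.0, 67.5]
ee_rot: [0.74, 0.672, 0.023, 0.006]
contact_force: [-1.3, -0.8, -0.7]
gripper_width: 85.9
```

Emit:
play_rows(offset=[[0,-2,-5]], turn=[0])

```text
clock: 4.4
position: [542.3, 253.3, 64.8]
ee_rot: [0.74, 0.673, 0.025, 0.006]
contact_force: [-0.2, 0.0, 0.5]
gripper_width: 85.5
```

```bash
python3 - <<'E'
from h import *
s=arm.read_state();print(s['clock'],s['position'],s['contact_force'],s['wrist_torque'],s['joint_vel'])
E
```

```text
4.4 [542.25968626 253.32676864  64.79468175] [-0.17347107  0.00174971  0.50674862] [-0.0519699  -0.00382558  0.00477696] [-0.02956935  0.06002618 -0.08777526 -0.01633765  0.11711339  0.02716736]
```

Emit:
play_rows(offset=[[0,0,0],[0,0,0],[0,0,0],[0,0,0],[0,0,0],[0,0,0]], turn=[0,0,0,0,0,0], grip=-1)

```text
clock: 5.0
position: [543.4, 253.6, 67.7]
ee_rot: [0.739, 0.673, 0.027, 0.007]
contact_force: [0.3, 1.7, -2.2]
gripper_width: 12.9
```

```bash
python3 - <<'E'
from h import *
s=arm.read_state();print(s['clock'],s['position'],s['ee_rot'],s['contact_force'],s['wrist_torque'],s['gripper_width'])
E
```

```text
5.0 [543.4033729  253.58473721  67.73826843] [0.73938928 0.67271229 0.02673388 0.00685286] [ 0.30724845  1.74993696 -2.24918151] [ 0.3006344   0.0189839  -0.02779573] 12.932214826898262
```

Emit:
play_rows(offset=[[0,0,10],[0,0,15],[0,0,15],[0,0,0],[0,0,0]], turn=[0,0,0,0,0])

```text
clock: 5.5
position: [538.2, 250.6, 104.0]
ee_rot: [0.74, 0.672, 0.019, 0.005]
contact_force: [-0.7, 0.5, -6.2]
gripper_width: 12.8
```

```bash
python3 - <<'E'
from h import *
s=arm.read_state();print(s['clock'],s['position'],s['ee_rot'],s['contact_force'],s['wrist_torque'],s['gripper_width'])
im,D=eyes.get_image('wrist');save('w4',0,im);P=eyes.camera_params('wrist')
w=mworld(P,D,D>0);p=s['position'];t=w[(abs(w[:,2]-p[2]+8)<14)&(abs(w[:,0]-p[0])<90)&(abs(w[:,1]-p[1])<90)]
l=t[:,2]
A=np.c_[t[:,:2]-p[:2],np.ones(len(t))]
k=np.ones(len(t),bool)
for _ in range(8):
    c=np.linalg.lstsq(A[k],l[k],rcond=None)[0];k=abs(A@c-l)<3
print(c,k.sum(),cv2.minAreaRect(t[k][:,:2].astype(np.float32)))
s=arm.read_state();print(s['contact_force'],s['wrist_torque'])
E
```

```text
5.5 [538.20086004 250.61966407 104.02120082] [0.74048482 0.67177433 0.01941507 0.00495407] [-0.66533249  0.54389014 -6.17778054] [-0.25573882  0.15349705  0.03254972] 12.75830309956977
[-9.50061858e-03  1.82267989e-03  9.42059807e+01] 34884 ((533.7346801757812, 251.41712951660156), (136.6548614501953, 129.40640258789062), 84.37945556640625)
[ 0.97915999 -0.41744048 -6.14803669] [-0.14138192  0.06429718  0.03712639]
```

View pics/w4.png

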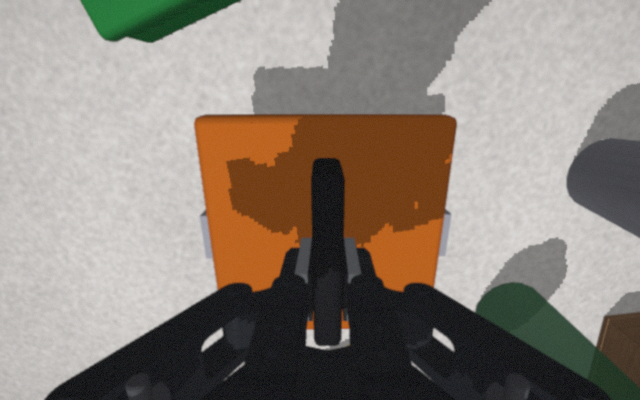

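Wrist view: rib at (328,250) held in both pads, lid level, weight about 6.2 N. I lift further and average the wrist moment.

Emit:
play_rows(offset=[[0,0,25],[0,0,35],[0,0,25],[0,0,0],[0,0,0],[0,0,0],[0,0,0]], turn=[0,0,0,0,0,0,0])

```text
clock: 6.25
position: [532.2, 247.0, 179.6]
ee_rot: [0.741, 0.671, 0.009, 0.003]
contact_force: [-0.7, -0.5, -6.6]
gripper_width: 12.5
```

```bash
python3 - <<'E'
from h import *
L=[]
for i in range(14):
    s=arm.read_state();L.append(np.r_[s['contact_force'],s['wrist_torque'],s['position']]); eyes.get_image('side')
L=np.array(L);print(np.round(L[::3],3));print('mean',L.mean(0).round(3),'sd',L.std(0).round(3));m=L.mean(0)
print('r',m[4]/-m[2]*1000, m[3]/m[2]*1000,s['ee_rot'])
E
```

```text
[[-6.96000e-01 -4.98000e-01 -6.56700e+00 -1.10000e-01  7.30000e-02
  -1.10000e-02  5.32214e+02  2.47006e+02  1.79647e+02]
 [-4.76000e-01 -7.30000e-02 -6.07700e+00 -1.30000e-01  4.00000e-03
  -2.50000e-02  5.32696e+02  2.47218e+02  1.80332e+02]
 [ 6.31000e-01  5.62000e-01 -4.90900e+00 -1.20000e-01  3.10000e-02
   6.00000e-03  5.33157e+02  2.47592e+02  1.81367e+02]
 [-2.70000e-02  4.79000e-01 -5.63200e+00 -9.10000e-02  6.50000e-02
  -4.80000e-02  5.33225e+02  2.47633e+02  1.81730e+02]
 [-6.17000e-01 -2.71000e-01 -5.35200e+00 -1.56000e-01  8.80000e-02
  -1.90000e-02  5.33219e+02  2.47609e+02  1.81829e+02]]
mean [-2.72000e-01 -1.71000e-01 -5.71200e+00 -1.26000e-01  5.30000e-02
 -4.00000e-03  5.32930e+02  2.47434e+02  1.81058e+02] sd [0.343 0.51  0.464 0.017 0.034 0.022 0.396 0.258 0.858]
r 9.346804282517015 22.074565592414352 [0.74128798 0.67109417 0.01071793 0.00314023]
```

Emit:
play_rows(offset=[[0,-20,10],[-5,-40,10],[-5,-40,10],[-5,-40,0],[-5,-30,0],[-5,-15,0],[0,0,0]], turn=[0,0,0,0,0,0,0])

```text
clock: 7.65
position: [506.2, 54.1, 215.8]
ee_rot: [0.741, 0.672, 0.012, 0.005]
contact_force: [-0.2, 0.8, -5.1]
gripper_width: 12.8
```

```bash
cat >> h.py <<'E'
def red(c,near=(490,-155),pr=True):
    s=arm.read_state(); P=eyes.camera_params(c); im,D=eyes.get_image(c)
    h=cv2.cvtColor(im,cv2.COLOR_RGB2HSV);m=((h[...,0]<6)|(h[...,0]>174))&(h[...,1]>170)&(h[...,2]>60)
    w=mworld(P,D,m&(D>0));k=np.hypot(*(w[:,:2]-near).T)<40
    print(c,'red',k.sum(),np.median(w[k],0).round(1) if k.sum() else '')
    return im,D,P
def pan(P,D,near=(490,-155)):
    w=mworld(P,D,D>0);t=w[(abs(w[:,2]-92)<12)&(np.hypot(w[:,0]-near[0],w[:,1]-near[1])<125)]
    h=cv2.convexHull(t[:,:2].astype(np.float32));print('pan hull',len(t),cv2.minEnclosingCircle(h),np.median(t[:,2]))
E
python3 - <<'E'
from h import *
s=arm.read_state();print(s['clock'],s['position'],s['ee_rot'],s['contact_force'],s['wrist_torque'],s['gripper_width'])
for c in('wrist','scene','side'):
    im,D,P=red(c); pan(P,D)
    if c=='wrist': save('w5',0,im)
E
```

```text
7.65 [506.1681453   54.08042687 215.83429705] [0.74056186 0.67185721 0.0124515  0.0045801 ] [-0.21979232  0.78825606 -5.14423834] [-0.05939769  0.08752137  0.02356621] 12.83970972536423
wrist red 433 [ 493.1 -153.9   95.1]
pan hull 34537 ((493.53253173828125, -154.1336212158203), 100.88800048828125) 94.47310768835024
scene red 7 [ 493.5 -153.4   95.6]
pan hull 1577 ((492.5238037109375, -152.82350158691406), 104.08111572265625) 92.64426646205902
side red 3 [ 493.3 -157.8   94.4]
pan hull 1512 ((494.7630920410156, -155.51539611816406), 102.86588287353516) 91.478469682033
```

View pics/w5.png

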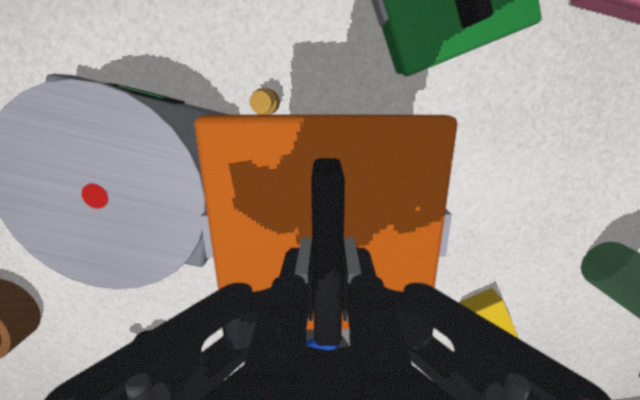

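Wrist view: red dot at (95,195), which gives a pan centre of about (493.2,-154) in all views. The check weight at (264,101) is clear of the path.

Emit:
play_rows(offset=[[0,-25,0],[-4,-40,0],[-4,-45,0],[-4,-40,0],[-4,-35,0],[-3,-20,0],[0,0,0],[0,0,0],[0,0,0]], turn=[0,0,0,0,0,0,0,0,0])

```text
clock: 8.7
position: [495.1, -145.5, 215.4]
ee_rot: [0.734, 0.679, 0.016, 0.006]
contact_force: [0.3, -0.6, -6.5]
gripper_width: 12.3
```

```bash
cat >> h.py <<'E'
def ft(n=14):
    L=[]
    for i in range(n):
        s=arm.read_state();L.append(np.r_[s['contact_force'],s['wrist_torque'],s['position']]); eyes.get_image('side')
    m=np.mean(L,0);print(s['clock'],'mean',m.round(3),'sd',np.std(L,0).round(3));print('r',m[4]/-m[2]*1000, m[3]/m[2]*1000,s['ee_rot'],L[-1][6:])
E
python3 -c "
from h import *
ft()"
```

```text
9.35 mean [ 9.40000e-02 -6.80000e-02 -5.33400e+00 -1.30000e-01  9.60000e-02
 -1.10000e-02  4.94776e+02 -1.45920e+02  2.15537e+02] sd [0.517 0.452 0.613 0.025 0.025 0.028 0.216 0.426 0.068]
r 17.98992191720041 24.384552144174773 [0.73399423 0.67894253 0.01586848 0.00614012] [ 494.55662914 -146.49093226  215.56865104]
```

Emit:
play_rows(offset=[[-5,-14,-10],[-5,-13,-20],[0,0,-12],[0,0,0],[0,0,0]], turn=[0,0,0,0,0])

```text
clock: 9.9
position: [483.1, -176.6, 171.6]
ee_rot: [0.734, 0.679, 0.016, 0.006]
contact_force: [-0.1, 0.2, -4.0]
gripper_width: 12.4
```

Emit:
play_rows(offset=[[1,2,-4],[1,1,-3],[0,0,-2],[0,0,0],[0,0,0]], turn=[0,0,0,0,0])

```text
clock: 10.4
position: [486.7, -173.3, 163.6]
ee_rot: [0.734, 0.679, 0.017, 0.008]
contact_force: [0.5, 0.0, -5.7]
gripper_width: 12.8
```

```bash
python3 -c "
from h import *
ft(6)"
```

```text
10.65 mean [-6.10000e-02 -1.20000e-02 -5.35200e+00 -1.40000e-01  1.04000e-01
 -3.00000e-03  4.86596e+02 -1.73379e+02  1.63625e+02] sd [0.47  0.265 0.392 0.015 0.05  0.022 0.063 0.035 0.03 ]
r 19.497544136531396 26.0984730263157 [0.73384068 0.67907099 0.01678199 0.00766953] [ 486.50885261 -173.41815403  163.58017083]
```

Emit:
play_rows(offset=[[-3,0,-3],[0,0,-3],[0,0,-2],[0,0,0],[0,0,0]], turn=[0,0,0,0,0])

```text
clock: 11.2
position: [483.7, -173.7, 156.8]
ee_rot: [0.734, 0.679, 0.017, 0.009]
contact_force: [-1.8, 1.2, -1.6]
gripper_width: 12.7
```

```bash
python3 -c "
from h import *
ft(6)"
```

```text
11.45 mean [-1.43000e+00  7.20000e-01 -1.34100e+00  2.18000e-01  4.99000e-01
  3.70000e-02  4.83708e+02 -1.73698e+02  1.56684e+02] sd [0.83  0.507 0.548 0.021 0.026 0.031 0.012 0.007 0.069]
r 372.0236203712021 -162.37992117451807 [0.73361216 0.67929797 0.01715827 0.0085481 ] [ 483.68837825 -173.6906556   156.57905687]
```

Emit:
play_rows(offset=[[0,0,-1.5],[0,0,0],[0,0,0]], turn=[0,0,0])

```text
clock: 11.8
position: [483.8, -173.7, 155.4]
ee_rot: [0.734, 0.679, 0.017, 0.009]
contact_force: [-1.5, 0.8, 0.3]
gripper_width: 12.7
```

Emit:
play_rows(offset=[[0,0,0],[0,0,0],[0,0,0],[0,0,0],[0,0,0],[0,0,0],[0,0,0],[0,0,0]], turn=[0,0,0,0,0,0,0,0], grip=1)

```text
clock: 12.6
position: [487.4, -174.5, 157.3]
ee_rot: [0.733, 0.68, 0.02, 0.012]
contact_force: [-0.1, -0.6, 0.1]
gripper_width: 85.3
```

```bash
cat >> h.py <<'E'
def plane(t):
    k=np.ones(len(t),bool);A=np.c_[t[:,:2]-t[:,:2].mean(0),np.ones(len(t))]
    for i in range(12):
        c=np.linalg.lstsq(A[k],t[k,2],rcond=None)[0];k=abs(A@c-t[:,2])<(8 if i<4 else 3)
    return c,k
def lid(p=(480,-175),zl=(128,158)):
    P=eyes.camera_params('wrist');im,D=eyes.get_image('wrist')
    h=cv2.cvtColor(im,cv2.COLOR_RGB2HSV);m=(h[...,0]>4)&(h[...,0]<16)&(h[...,1]>170)&(D>0)
    w=mworld(P,D,m);t=w[(w[:,2]>zl[0])&(w[:,2]<zl[1])&(np.hypot(w[:,0]-p[0],w[:,1]-p[1])<110)]
    c,k=plane(t);print('LID slope',c[:2].round(4),'z',c[2],k.sum(),cv2.minAreaRect(t[k][:,:2].astype(np.float32)))
    # uncovered pan
    w=mworld(P,D,(D>0)&(h[...,1]<60));t=w[(abs(w[:,2]-88)<22)&(np.hypot(w[:,0]-493,w[:,1]+154)<97)]
    if len(t)>200: c,k=plane(t);print('PAN slope',c[:2].round(4),c[2],k.sum(),len(t))
    return im
E
python3 -c "
from h import *
ft(4); save('w6',0,lid())"
```

```text
12.75 mean [-5.16000e-01  1.30000e-02  4.40000e-02 -9.00000e-03  8.10000e-02
  8.00000e-03  4.87394e+02 -1.74551e+02  1.57289e+02] sd [0.221 0.368 0.099 0.033 0.02  0.025 0.022 0.003 0.016]
r -1818.8912348586466 -205.8768791944982 [0.73317835 0.67964046 0.01959979 0.0124174 ] [ 487.37584414 -174.55458387  157.28568836]
LID slope [0.0634 0.0087] z 143.48793465812525 42997 ((474.34619140625, -172.32278442382812), (126.97332000732422, 127.40629577636719), 85.67774963378906)
PAN slope [0.0598 0.0086] 87.68286045283651 7634 7634
```

View pics/w6.png

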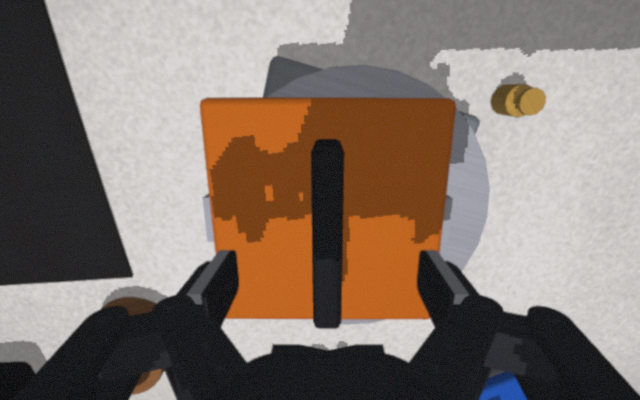

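Wrist view: the case stands on the pan with its rib at (328,235). Lid and pan planes both show it leaning toward -x by about 0.062 rad, about 14 mm too far; y is nearly right. I regrip, lift slightly, shift +13 x and +2 y.

Emit:
play_rows(offset=[[-2,0,-5],[0,0,0]], turn=[0,0])

```text
clock: 13.05
position: [485.1, -174.5, 151.8]
ee_rot: [0.733, 0.68, 0.02, 0.012]
contact_force: [0.4, -0.1, 0.1]
gripper_width: 85.3
```

Emit:
play_rows(offset=[[0,0,0],[0,0,0],[0,0,0],[0,0,0],[0,0,0],[0,0,0]], turn=[0,0,0,0,0,0], grip=-1)

```text
clock: 13.65
position: [485.1, -174.5, 151.8]
ee_rot: [0.733, 0.68, 0.02, 0.012]
contact_force: [0.8, 0.5, 0.6]
gripper_width: 12.7
```

Emit:
play_rows(offset=[[0,0,6],[0,0,8],[0,0,6],[0,0,0],[0,0,0],[0,0,0]], turn=[0,0,0,0,0,0])

```text
clock: 14.25
position: [481.7, -173.7, 169.9]
ee_rot: [0.734, 0.679, 0.017, 0.008]
contact_force: [-0.3, 0.2, -5.5]
gripper_width: 12.8
```

```bash
python3 -c "
from h import *
ft(6);lid(zl=(140,180))"
```

```text
14.5 mean [-5.10000e-02 -1.48000e-01 -5.47700e+00 -1.27000e-01  8.30000e-02
  4.00000e-03  4.81754e+02 -1.73679e+02  1.69888e+02] sd [0.443 0.436 0.35  0.01  0.032 0.037 0.107 0.027 0.074]
r 15.198564711840724 23.15206791230165 [0.73383503 0.67904834 0.01747086 0.00861754] [ 481.92733433 -173.71926169  170.00689372]
LID slope [0.0571 0.009 ] z 161.11369858336985 36707 ((471.097412109375, -171.7054443359375), (126.94314575195312, 126.95648193359375), 85.62094116210938)
PAN slope [0.0009 0.0007] 94.52509021390398 5182 5182
```

Emit:
play_rows(offset=[[8,1,0],[8,0,-3],[0,0,-3],[0,0,0],[0,0,0]], turn=[0,0,0,0,0])

```text
clock: 15.1
position: [500.0, -172.6, 163.1]
ee_rot: [0.734, 0.679, 0.017, 0.009]
contact_force: [-1.4, -0.1, -6.4]
gripper_width: 13.0
```

Emit:
play_rows(offset=[[-2,0,-4],[0,0,-3],[0,0,-2],[0,0,0],[0,0,0]], turn=[0,0,0,0,0])

```text
clock: 15.6
position: [498.1, -172.7, 154.9]
ee_rot: [0.734, 0.679, 0.018, 0.009]
contact_force: [-0.1, 1.2, -2.5]
gripper_width: 12.6
```

Emit:
play_rows(offset=[[0,0,-2],[0,0,-1],[0,0,0]], turn=[0,0,0])

```text
clock: 15.9
position: [498.1, -172.7, 152.9]
ee_rot: [0.733, 0.679, 0.018, 0.01]
contact_force: [-0.0, 1.4, -0.2]
gripper_width: 12.9
```

Emit:
play_rows(offset=[[0,0,0],[0,0,0],[0,0,0],[0,0,0],[0,0,0],[0,0,0],[0,0,0],[0,0,0]], turn=[0,0,0,0,0,0,0,0], grip=1)

```text
clock: 16.7
position: [501.5, -173.6, 155.2]
ee_rot: [0.733, 0.68, 0.02, 0.013]
contact_force: [0.1, -0.4, -0.6]
gripper_width: 85.1
```

```bash
python3 -c "
from h import *
ft(4); lid((488,-170)); save('w7',0,lid((488,-170)))"
```

```text
16.85 mean [-4.90000e-02 -7.10000e-02 -1.28000e-01 -4.40000e-02  8.20000e-02
  1.30000e-02  5.01447e+02 -1.73598e+02  1.55153e+02] sd [0.267 0.342 0.488 0.035 0.038 0.035 0.013 0.017 0.011]
r 638.379216541889 347.1042718198617 [0.73297746 0.67981777 0.02030391 0.01340122] [ 501.44242562 -173.57873609  155.14833849]
LID slope [ 0.0043 -0.0008] z 145.29939168578258 43555 ((490.3205261230469, -170.07785034179688), (127.09133911132812, 127.87964630126953), 85.63159942626953)
PAN slope [ 0.0039 -0.0006] 89.28085530122507 12782 12782
LID slope [ 0.0045 -0.0009] z 145.30163808028146 43528 ((490.2632751464844, -169.84774780273438), (127.1242446899414, 127.74447631835938), 85.62059783935547)
PAN slope [ 0.0034 -0.0005] 89.28605139040039 12799 12799
```

Level within 0.005 rad. Retreating straight up (drift upward is in x, along the rib) and checking again.

Emit:
play_rows(offset=[[0,0,15],[0,0,25],[0,0,35],[0,0,35],[0,0,20],[0,0,0],[0,0,0]], turn=[0,0,0,0,0,0,0])

```text
clock: 17.7
position: [499.1, -173.3, 288.3]
ee_rot: [0.733, 0.68, 0.019, 0.012]
contact_force: [-0.6, 0.4, -0.3]
gripper_width: 85.4
```

```bash
python3 -c "
from h import *
s=arm.read_state();print(s['clock'],s['position'],s['contact_force'],s['joint_vel'].round(3)); lid((490,-170)); save('w8',0,lid((490,-170)))"
```

```text
17.7 [ 499.08024097 -173.289321    288.31825325] [-0.55622217  0.35804415 -0.28518451] [ 0.    -0.01   0.015  0.006 -0.004  0.   ]
LID slope [ 0.0044 -0.0008] z 145.36319358308876 15544 ((489.8656311035156, -170.15509033203125), (126.84477233886719, 126.02467346191406), 85.37115478515625)
PAN slope [ 0.0042 -0.001 ] 89.34786917417279 6185 6186
LID slope [ 0.0047 -0.0006] z 145.36388512200014 15551 ((489.8407287597656, -170.077392578125), (127.00033569335938, 125.96443939208984), 85.39562225341797)
PAN slope [ 0.0039 -0.0008] 89.33137021676643 6190 6190
```

View pics/w8.png

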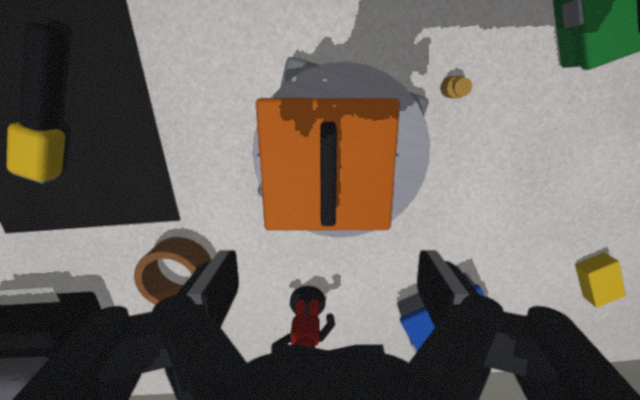

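Wrist view: the case sits flat on the pan at (328,165), nothing touches it, and the neighbouring things stand undisturbed.

```bash
python3 -c "
from bench import arm
print(arm.job_done())"
```

```text
the job is handed in; nothing more can be done
None
```

The orange case is standing released on the scale pan, the pan is level, and the job is handed in; no verdict is reported. The clock read about 18 s of the 61 s allowed.

- **First placing:** I gripped the case by its rib, estimated the weight offset from the wrist moment and set it down. The pan leaned about 0.062 rad toward -x, because the moment reading had overestimated the offset in x.
- **Correction:** I regripped the case, shifted it about 13 mm in +x and 1 to 2 mm in +y, and set it down again.
- **Level:** after the retreat, the pan slope measured about 0.004 rad and the lid slope about 0.005 rad, against a limit of 0.035. With the case lifted off, the pan had read 0.001 rad, so the camera bias is small.
- **Seating:** the lid is 56 mm above the pan face, so the feet are down. The case middle is about 16 mm from the pan centre, and the pan had sunk about 5 mm.
- **Surroundings:** the arm is clear above the case. In the last view the neighbouring things looked undisturbed; I did not measure their positions again.

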